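# Open the weighted cementing press and slide the watch out

## Task

The new glass on the wrist watch has cured under the weighted cementing press. Working with the fingertips alone and without forcing anything, push the press's pad arm with the red cross handle up past its balance point, so that it tips back and stays up against its stop on its own. Then push the slide with the upright black pin all the way out towards you to its near end stop, so that the watch, still in its nest, can be unloaded; grip nothing, do not touch the watch itself and leave the things round about where they stand.

Things in the scene. Friction and masses are not known exactly. Their poses are not given: they have to be found in the camera images.
- press: Cementing press, fixed on the bench. Origin on the bench top; its front (-x, the arm's handle end) faces the robot's right, +y faces the robot, z up. Green base 12 mm thick, x -80 to +105 mm; slide bed along y under the pad, x -80 to +20, y -42 to +108, with two 20 mm high steel rails and a 30 mm high end block at each end. Two grey cheeks at x = +55 carry the pad arm's hinge.
- press_hinge (a point): Middle of the pad arm's hinge pin, 95 mm above the bench, at x = +55 mm, y = 0 of the press; the pin lies along the press's y. The arm's weight, dark steel, 41 mm thick, sits on a tail that rises steeply behind it, up to about 205 mm above the bench.
- press_arm (a joint): Angle of the pad arm, rad: 0 = lowered, level, pointing to the front, pad on the watch glass; grows as the front goes up; stop at 1.40, nearly upright. Front-heavy below about 0.68 (balance point); above it the weighted tail pulls it back to the stop, damped, within about 1 to 3 s. Pushed up slowly at the handle it takes about 1 to 3 N. Arm about 0.9 kg.
- lift_handle (a point): Middle of the red cross handle at the front end of the pad arm: round bar 12 mm thick, 116 mm long along the press's y, 175 mm from the hinge; 95 mm above the bench when lowered, 267 mm when up. The arm behind it is a bar 13 mm wide, 15 mm high. Lowered, it stands 40 mm out in front of the base; the only thing below it is the bench or the rim (about 30 mm high) of a shallow grey box.
- slide (a joint): Travel of the slide along the press's +y (towards the robot), m: 0 = under the pad, 0.060 = against the near end stop. About 2 N of friction; it stays where it is left.
- slide_pin (a point): Middle of the top of the black upright push pin on the slide's front tongue, 62 mm above the bench, 55 mm in front of the nest's middle. Pin 11 mm thick, 32 mm high, with a 15 mm head (top 6 mm) and foot (lowest 5 mm). The tongue below is 22 mm wide along y, top 30 mm above the bench; beside it there is only the bench and the 12 mm high bed. The lowered arm covers the pin.
- nest (a point): Middle of the watch nest on top of the slide, 30 mm above the bench (slide plate 84 x 60 mm); four white pins 6 mm high hold the watch case here. Moves with the slide.
- watch: Wrist watch, 81 x 37 x 8 mm, lying face up, loose, in the nest, its strap along the press's x; origin at its underside, within 3 mm of the nest's middle. Only the pad and the nest may touch it.
- glue: Loose red-brown glue bottle with a pointed cap, 27 x 46 x 118 mm, upright beyond the press; origin under its middle. A bystander.
- jar: Loose clear jar with a black lid, 58 x 58 x 76 mm, beyond the press to the left; origin under its middle. A bystander.
- eyeglass: Loose watchmaker's loupe, 28 x 28 x 30 mm, to the left of the press; origin under its middle. A bystander.
There are look-alikes about, which are no part of the job. What is shaped like the watch but green is not meant.

How it is judged (in metres and radians):
On the way, in this order (a step that is already met when the one before it is completed fails the run):
1. the pad arm stands back on its stop by itself, not touched, with the slide still in place under it (value of joint press_arm above 1.33 rad and contact force between the fingers and press_arm below 0.2 N and value of joint slide below 0.008 m), for 0.3 s.
2. the slide is out at its near end stop with the watch in its nest (value of joint slide above 0.055 m and value of joint press_arm above 1.33 rad and horizontal distance between watch and nest below 0.008 m and angle between watch's own z axis and vertical below 0.12 rad and z of watch in the frame of press below 0.036 m), for 0.2 s.
At the end, for the whole second after the job is handed in: The pad arm is back on its stop (above 1.33 rad, stop at 1.40), the slide is at its near end stop (above 55 mm of 60 mm), and the watch rests flat in its nest (origin within 8 mm of the nest's middle), all at rest (all of step 2 and linear speed of watch below 0.02 m/s); the robot touches nothing.
It fails at once if the slide was moved while the pad was still down on the watch (value of joint slide above 0.008 m and value of joint press_arm below 0.7 rad).
It fails at once if the watch was touched by the robot (contact force between any of the fingers, the arm and watch above 0.5 N).
It fails at once if the watch was lifted out of its nest (z of watch in the frame of press above 0.045 m).
It fails at once if the arm or the slide was gripped or forced instead of pushed (contact force between the fingers and press_arm above 38 N or contact force between the fingers and slide above 38 N).
It fails at once if a bystander was shifted or knocked over (distance of any of glue, jar, eyeglass from where it was at the start of the episode above 0.02 m or angle between any of glue, jar, eyeglass's own z axis and vertical above 0.3 rad).
It also fails if it takes over 48 s, if anything falls off the work surface, if the arm or the gripper's body presses on something with over 40 N, if the wrist force passes 120 N, or if a joint passes its speed limit or range.

## Robot

A 6-joint arm with a two-finger parallel gripper is mounted at the origin on a cart in front of the work surface, level with it; the furniture and walls round the work are solid. World frame = base frame: x ahead of the robot, y to its left, z up, the work surface at z = 0. Lengths are in mm, angles in rad, forces in N, time in s.
With the tool pointing down it reaches from about 400 to 925 mm from the base axis. Payload 12.5 kg.
Tool frame: the origin (TCP) lies between the finger pads; the fingertips stand 19 mm ahead of it and the grasp point (between the pads) is the TCP (env.tips_ahead is the distance from the TCP to the fingertips, in mm); z points along the fingers, y is the line along which they close (so a half turn about z gives the same grasp; the last joint's range is limited). The gripper opens to 95 mm and grips with 3 to 60 N. Pads are 20 mm wide; open, the fingers measure 119 mm over their backs; the gripper's body (75 mm by 180 mm) begins 59 mm behind the grasp point.
Start: joints at [1.127, 0.491, 1.559, -0, 1.092, -0.106], TCP at [207.117, 589.703, 210.061] pointing down, gripper open.
Joint ranges: [-3.1, 3.1], [-0.84, 2.19], [0.05, 2.79], [-1.13, 4.28], [0.06, 2.93], [-2.69, 2.69]. Speed limits (rad/s): [2.22, 2.22, 2.79, 3.14, 3.14, 3.14].

## Interface

Orientations are given as [roll, pitch, yaw] about the fixed x, y, z axes, in that order (R = Rz(yaw) Ry(pitch) Rx(roll)).
In Python, from cell import env gives the robot as it stands.
- The arm moves only by the shell command python3 -m crank 'ROWS'. ROWS is JSON, a list of rows, each a list of 5 numbers: the shift along the tool's x, y, z in mm, then the turn about the tool's z in degrees, then the finger opening in mm, from 0 to 95.1. In form: [[dx, dy, dz, yaw, grip], ...]. A call has 1 to 10 rows; each row is the pose to reach, as a shift and turn from the pose commanded when the call began, along the tool's axes at that moment; what a row does not reach only later rows make up. A row lasts 1/12 s, in which the tool goes at most 41.7 mm and 7.16 degrees, less where a joint would pass 70% of its speed; a pose out of reach is approached as far as the arm can. A call with a gripper value outside its range is refused whole. The fingers move at their own pace and stop on an object; the grip force is fixed at half the most. Time passes only in rows, so rows that repeat a pose let the fingers close. It gives the time, the measured TCP pose, the force, the opening and the grip force at its end, in the units of the state.
- env.state(): the state, without advancing time (a new reading comes with each control period).
- env.read_camera(name): name is "scene" or "top" or "wrist"; returns a dict with "img" (480x640x3 uint8, blue, green, red), "K" (3x3 intrinsics, pixels), "pose" (4x4, takes a point from camera to world coordinates). Camera axes: x right, y down, z forward; pixel columns grow to the right and rows downward; lengths in mm; the calibration is good to about 2 mm. A picture is of the moment at which its call begins. There is no depth.
- env.job_done(): hands the job in; it is judged then, once.
The state is a dict: "t": time; "joints": joint angles; "qvel": joint speeds; "tau": joint torques, N m; "eef_pos": TCP position; "tcp_rot": TCP orientation; "ft_force": force on the tool from outside, world axes, zero at the start; "moment": the same for the moment, N m; "opening": opening from 0.0 (shut) to 1.0 (fully open); "grip_force": force on a finger pad.
Only numpy, scipy, OpenCV 4.12 (cv2) and the standard library are available. Lean on these libraries where they do the work, as an engineer would, in place of code of your own. Each camera call takes 0.05 s, during which the arm holds its last target. There are 200 camera calls.

## Working session

There is one attempt and no reset: what is moved stays moved. The work goes in short steps, Python scripts to look and compute and a shell command to move; the robot and the scene stay as the last step left them, time stands still between calls to the robot, and variables do not carry over. Pictures are saved under pics/ and viewed, at most 10 in all, crops included, and the job is handed in when it is done.

```bash
mkdir -p pics; python3 - <<'E'
from cell import env
import cv2,pickle
s=env.state();print({k:s[k] for k in('t','eef_pos','tcp_rot','ft_force','opening')})
d={}
for n in('scene','top'):
    c=env.read_camera(n);d[n]=c;cv2.imwrite(f'pics/{n}0.png',c['img']);print(n,c['K'].tolist(),c['pose'].round(3).tolist())
pickle.dump(d,open('c0.pkl','wb'))
E
```

```text
{'t': 0.0, 'eef_pos': array([206.99919949, 589.45765667, 209.47884055]), 'tcp_rot': array([-3.14048246e+00, -9.49823255e-05,  2.80385862e+00]), 'ft_force': array([ 0.07033065, -0.92022487,  0.13770472]), 'opening': 1.0032914074088153}
scene [[515.6859304062131, 0.0, 320.1165428603585], [0.0, 515.6859304062131, 243.6607709287348], [0.0, 0.0, 1.0]] [[0.873, -0.365, 0.325, 198.491], [-0.488, -0.627, 0.607, -197.244], [-0.018, -0.688, -0.725, 769.621], [0.0, 0.0, 0.0, 1.0]]
top [[465.0584108047035, 0.0, 320.7145759578317], [0.0, 465.0584108047035, 236.54974566589624], [0.0, 0.0, 1.0]] [[-0.024, -0.988, 0.153, 387.126], [-1.0, 0.025, 0.0, 382.132], [-0.004, -0.153, -0.988, 917.002], [0.0, 0.0, 0.0, 1.0]]
```

View pics/scene0.png

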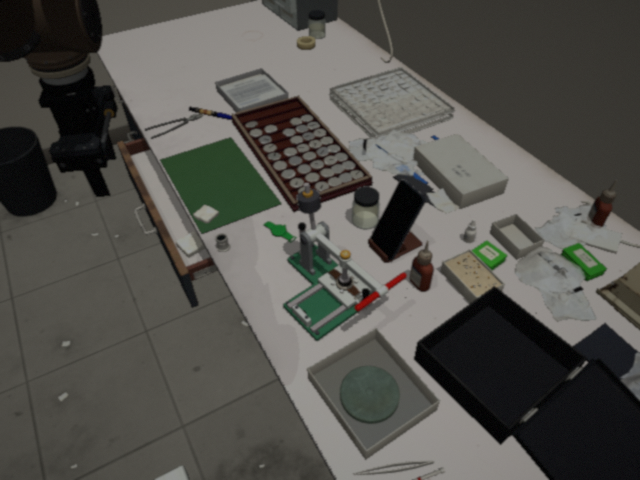

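View pics/top0.png

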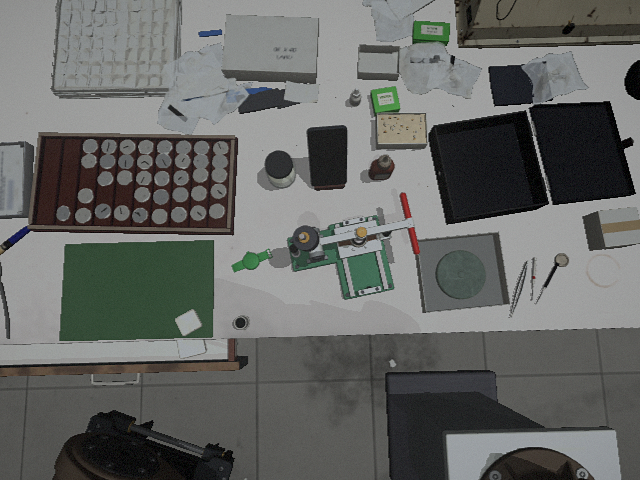

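The scene view shows the press at about (335,285), its red handle at about (380,290), the real glue bottle at (422,270) and the jar at (365,208). In the top view the red handle runs from (403,195) to (416,253), the hinge and weight are at about (305,238), and the slide bed is at (362,270). The green watch look-alike is at (252,260) and the loupe at (240,322). Next I'll measure the handle and take one enlarged crop.

```bash
cat > h.py <<'E'
import numpy as np,cv2
def ray(c,u,v):
    d=c['pose'][:3,:3]@np.linalg.inv(c['K'])@[u,v,1.];return c['pose'][:3,3],d
def onz(c,u,v,z):
    o,d=ray(c,u,v);return o+d*(z-o[2])/d[2]
def proj(c,p):
    q=c['K']@(c['pose'][:3,:3].T@(np.asarray(p,float)-c['pose'][:3,3]));return q[:2]/q[2]
def tri(c1,p1,c2,p2):
    A=[];b=[]
    for c,p in((c1,p1),(c2,p2)):
        o,d=ray(c,*p);d/=np.linalg.norm(d);M=np.eye(3)-np.outer(d,d);A.append(M);b.append(M@o)
    return np.linalg.lstsq(np.vstack(A),np.hstack(b),rcond=None)[0]
def redbar(c):
    h=cv2.cvtColor(c['img'],cv2.COLOR_BGR2HSV)
    m=((h[...,0]<6)|(h[...,0]>174))&(h[...,1]>170)&(h[...,2]>110)
    n,l,s,ce=cv2.connectedComponentsWithStats(m.astype(np.uint8))
    return [(s[i].tolist(),ce[i].round(1).tolist(),cv2.boxPoints(cv2.minAreaRect(np.argwhere(l==i)[:,::-1].astype(np.float32))).round(1).tolist()) for i in range(1,n) if s[i][4]>40]
E
python3 - <<'E'
import pickle;from h import *
d=pickle.load(open('c0.pkl','rb'))
for n in d:
    for r in redbar(d[n]):
        print(n,r)
        if n=='top':
            b=np.array(r[2]);print([onz(d[n],*p,95).round(0).tolist() for p in b])
a=d['top']['img'][175:310,270:450];b=d['scene']['img'][180:350,260:450]
cv2.imwrite('pics/crop0.png',np.hstack([cv2.resize(a,(400,300),interpolation=2),cv2.resize(b,(335,300),interpolation=2)]))
E
```

```text
scene ([387, 273, 19, 15, 96], [395.8, 280.1], [[385.8999938964844, 284.5], [403.3999938964844, 271.79998779296875], [406.0, 275.3999938964844], [388.5, 288.1000061035156]])
scene ([356, 292, 23, 17, 123], [367.1, 300.2], [[355.0, 305.5], [375.8999938964844, 291.0], [378.79998779296875, 295.1000061035156], [357.79998779296875, 309.6000061035156]])
top ([401, 193, 10, 25, 99], [405.7, 205.0], [[400.6000061035156, 193.39999389648438], [404.6000061035156, 192.39999389648438], [410.6000061035156, 216.39999389648438], [406.6000061035156, 217.39999389648438]])
[[590.0, 235.0, 95.0], [591.0, 228.0, 95.0], [547.0, 220.0, 95.0], [545.0, 227.0, 95.0]]
top ([410, 228, 10, 26, 106], [414.2, 240.2], [[409.1000061035156, 228.1999969482422], [413.1000061035156, 227.1999969482422], [419.3999938964844, 252.60000610351562], [415.3999938964844, 253.60000610351562]])
[[525.0, 223.0, 95.0], [527.0, 216.0, 95.0], [481.0, 208.0, 95.0], [479.0, 215.0, 95.0]]
```

View pics/crop0.png

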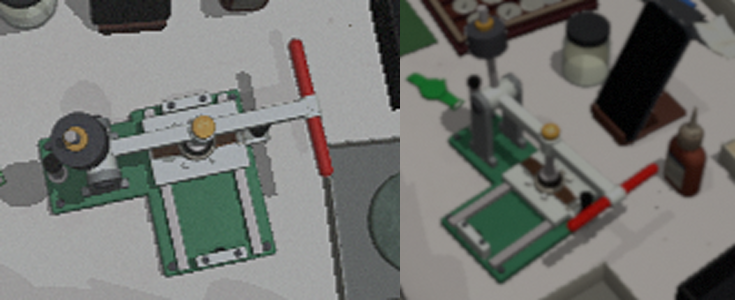

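The crop confirms the target. The red-handled arm lies over the slide, with the black pin under its front end at crop (262,130). The dark weight, topped by a golden nut, is at crop (78,138), which is full-image (305,237) in top and about (309,200) in scene.

The tool always points down, so it can't get under the handle. I'll push the weight backwards instead: it sits above the hinge, so this rotates the arm up with little force. First I need the weight's position.

```bash
cat >> h.py <<'E'
H=np.array([535.5,221.5,95]);Y=np.array([-.984,-.178,0]);Y/=np.linalg.norm(Y);X=np.array([Y[1],-Y[0],0])
O=H+120*X;O[2]=0
def topress(p): p=np.asarray(p)-O;return np.array([p@X,p@Y,p[2]])
def toworld(p): return O+p[0]*X+p[1]*Y+np.array([0,0,p[2]])
E
python3 - <<'E'
import pickle;from h import *
d=pickle.load(open('c0.pkl','rb'));t,s=d['top'],d['scene']
out=[]
for c,(x0,y0,x1,y1) in((t,(285,218,330,265)),(s,(290,180,330,220))):
    h=cv2.cvtColor(c['img'],cv2.COLOR_BGR2HSV)[y0:y1,x0:x1]
    g=(h[...,0]>8)&(h[...,0]<30)&(h[...,1]>90)&(h[...,2]>90)
    k=(h[...,2]<95)&(h[...,1]<70)
    for nm,m in(('gold',g),('dark',k)):
        n,l,st,ce=cv2.connectedComponentsWithStats(m.astype(np.uint8))
        i=1+np.argmax(st[1:,4]);print(nm,st[i]+[x0,y0,0,0,0],ce[i]+[x0,y0])
        if nm=='gold':out.append(ce[i]+[x0,y0])
p=tri(t,out[0],s,out[1]);print('nut',p,topress(p),proj(t,p),proj(s,p))
print('hinge',toworld([55,0,95]),proj(t,toworld([55,0,95])),proj(s,toworld([55,0,95])))
for q in([-80,108,12],[20,108,12],[105,0,12]):print(q,proj(t,toworld(q)),proj(s,toworld(q)))
for n,c,z in(('top',t,(280,215,335,270)),('scene',s,(285,175,340,270))):
    pass
a=cv2.resize(t['img'][215:275,275:345],None,fx=5,fy=5,interpolation=2);b=cv2.resize(s['img'][180:280,280:350],None,fx=5,fy=5,interpolation=2)
cv2.imwrite('pics/w.png',np.hstack([np.vstack([a,np.zeros((200,350,3),np.uint8)]),b]))
E
```

```text
gold [299 232  11  11  54] [304.74074074 237.5       ]
dark [288 226  40  39 730] [305.6109589  244.17945205]
gold [303 190  10   6  33] [307.90909091 193.        ]
dark [290 180  40  40 648] [309.22067901 198.71141975]
nut [499.99642348 407.38859457 185.8331061 ] [ 69.23969095   1.84740488 185.8331061 ] [304.87410098 237.09957256] [307.52869525 193.08467798]
hinge [504.34906546 393.70516623  95.        ] [314.3977375  242.21764749] [314.88954217 234.07805398]
[-80, 108, 12] [394.67248667 288.38818699] [316.81904708 339.35276485]
[20, 108, 12] [344.11937056 298.92804444] [282.22829972 303.66600734]
[105, 0, 12] [290.12027123 253.30452042] [300.2195385  249.60919808]
```

View pics/w.png

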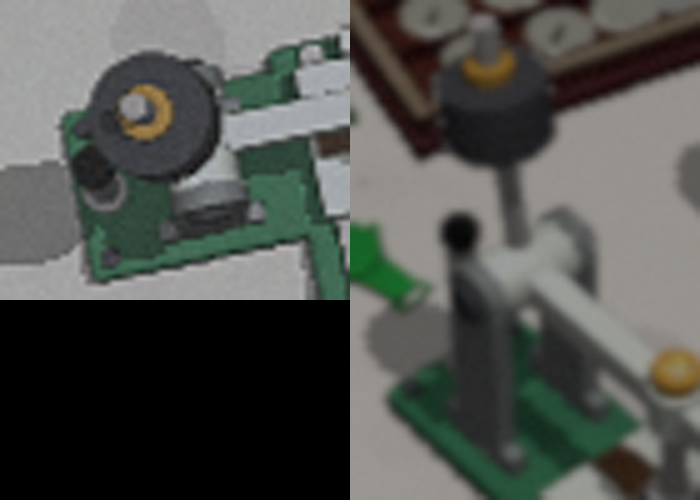

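The nut triangulates to press (69, 2, 186), and the hinge and base corners project where they should, so the press frame fits. The weight is a cylinder 41 mm across, centred at about x 67 and z 170, with its front face at x≈47. I'll bring the closed fingers down in front of it.

```bash
cat >> h.py <<'E'
def go(target,yaw=None):
    "press-frame TCP target -> shift in present tool axes, turn deg"
    from cell import env
    from scipy.spatial.transform import Rotation as R
    s=env.state();Rm=R.from_euler('xyz',s['tcp_rot']).as_matrix()
    dy=0 if yaw is None else -np.degrees((yaw-s['tcp_rot'][2]+np.pi)%(2*np.pi)-np.pi)
    print('t',round(s['t'],2),'press',topress(s['eef_pos']).round(1),'F',s['ft_force'].round(1),'shift',(Rm.T@(toworld(target)-s['eef_pos'])).round(1),'turn',round(dy,1))
E
python3 -c "
from h import *
go([18,0,265],1.75)"
```

```text
t 0.1 press [300.6 257.7 209.5] F [ 0.5  0.3 -0.5] shift [-363.7 -118.4  -55.4] turn 60.4
```

```bash
python3 -m crank '[[0,0,-30,6,0],[-30,-10,-56,12,0],[-65,-21,-56,18,0],[-100,-33,-56,24,0],[-135,-44,-56,30,0],[-170,-55,-56,36,0],[-205,-67,-56,42,0],[-240,-78,-56,48,0],[-275,-90,-56,54,0],[-300,-98,-56,60,0]]'
python3 -c "
from h import *
go([18,0,265],1.75)"
```

```text
t: 0.93
eef_pos: [459.6, 395.7, 265.7]
tcp_rot: [-3.141, 0.001, 1.75]
ft_force: [0.1, 0.3, 0.6]
opening: 0.357
grip_force: 0.0
t 0.93 press [ 64.9  43.6 265.7] F [0.1 0.3 0.6] shift [-46.9  43.6   0.8] turn 0.0
```

```bash
python3 -m crank '[[-24,22,0,0,0],[-47,44,0,0,0],[-47,44,0,0,0],[-47,44,20,0,0],[-47,44,40,0,0],[-47,44,60,0,0],[-47,44,78,0,0],[-47,44,80,0,0],[-47,44,80,0,0]]'
python3 - <<'E'
from h import *;from cell import env
go([30,0,184],1.75)
s=env.read_camera('scene');t=env.read_camera('top')
a=cv2.resize(t['img'][190:290,265:415],(400,267),interpolation=2);b=cv2.resize(s['img'][100:340,250:430],(400,533),interpolation=2)
cv2.imwrite('pics/p1.png',np.hstack([np.vstack([a,np.zeros((266,400,3),np.uint8)]),b]))
E
```

```text
t: 1.68
eef_pos: [509.0, 359.8, 185.3]
tcp_rot: [-3.14, 0.001, 1.757]
ft_force: [-0.1, -0.3, -0.5]
opening: 0.007
grip_force: 0.0
t 1.68 press [ 20.9   1.5 185.3] F [-0.1 -0.3 -0.5] shift [9.1 1.5 1.3] turn 0.4
```

View pics/p1.png

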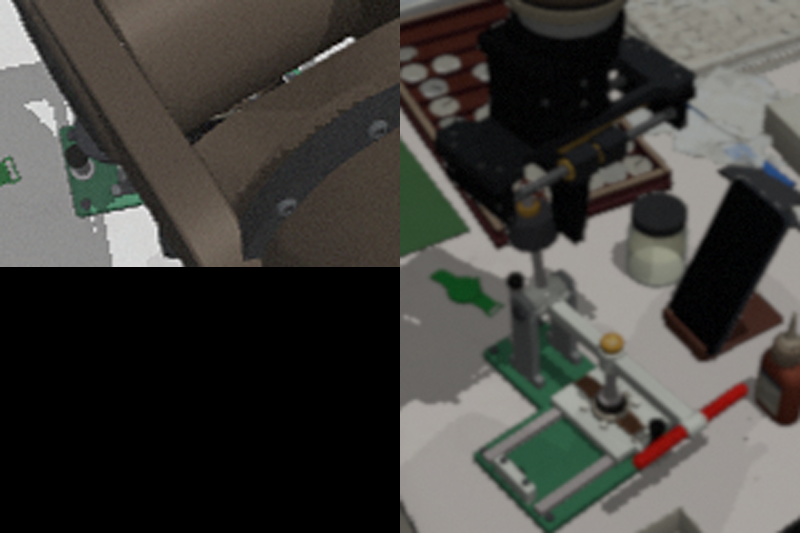

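The scene crop shows the closed fingertips at (570,215), just in front of the weight at (533,228), with the body clear of the nut. I'll push gently backwards and watch the force.

```bash
python3 -m crank '[[4,1,0,0,0],[8,1,0,0,0],[11,1,0,0,0],[13,1,0,0,0],[15,1,0,0,0],[17,1,0,0,0],[19,1,0,0,0],[21,1,0,0,0]]'; python3 -m crank '[[2,0,0,0,0],[4,0,1,0,0],[6,0,2,0,0],[8,0,3,0,0]]'
python3 -c "
from h import *
go([60,0,184],1.75)"
```

```text
t: 2.45
eef_pos: [506.7, 380.8, 186.1]
tcp_rot: [3.142, -0.0, 1.757]
ft_force: [-0.3, 0.1, 0.7]
opening: 0.006
grip_force: 0.0
t: 2.78
eef_pos: [505.2, 388.6, 182.9]
tcp_rot: [-3.142, -0.0, 1.757]
ft_force: [0.1, -0.9, -0.5]
opening: 0.001
grip_force: 0.0
t 2.78 press [4.980e+01 1.000e-01 1.829e+02] F [ 0.1 -0.9 -0.5] shift [10.2  0.2 -1.1] turn 0.4
```

```bash
python3 - <<'E'
from h import *;from cell import env
s=env.read_camera('scene')
for r in redbar(s):print(r[:2])
cv2.imwrite('pics/p2.png',cv2.resize(s['img'][140:320,270:420],(667,600)[:2] if 0 else (500,600),interpolation=2))
E
```

```text
([387, 273, 19, 16, 106], [395.9, 280.3])
([356, 292, 23, 18, 126], [367.0, 300.4])
```

View pics/p2.png

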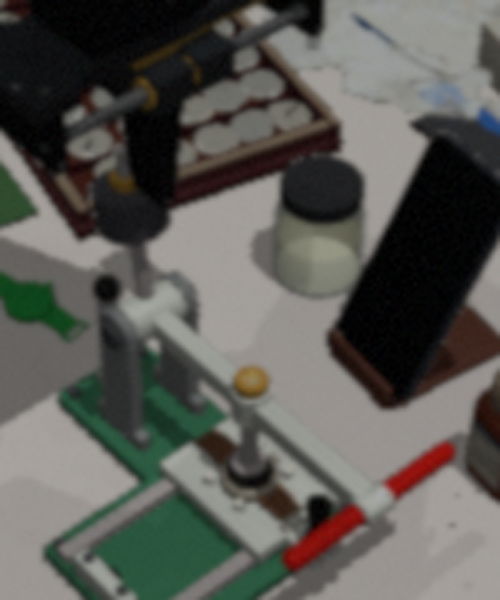

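```bash
python3 - <<'E'
from h import *;from cell import env
s=env.read_camera('scene')
f=lambda p:((proj(s,toworld(p))-[270,140])*10/3).round(0)
for n,p in(('tip',[50,0,164]),('tipfront',[60,0,164]),('tipback',[40,0,164]),('wt ctr',[67,0,170]),('nut',[69,0,186]),('hinge',[55,0,95]),('weightfront160',[47,0,160]),('w180',[47,0,180])):print(n,p,f(p))
a=s['img'][165:220,285:340]
cv2.imwrite('pics/p3.png',cv2.convertScaleAbs(cv2.resize(a,(550,550),interpolation=2),alpha=2.2,beta=20))
E
```

```text
tip [50, 0, 164] [152. 226.]
tipfront [60, 0, 164] [140. 216.]
tipback [40, 0, 164] [165. 236.]
wt ctr [67, 0, 170] [132. 201.]
nut [69, 0, 186] [128. 175.]
hinge [55, 0, 95] [150. 314.]
weightfront160 [47, 0, 160] [156. 234.]
w180 [47, 0, 180] [155. 206.]
```

View pics/p3.png

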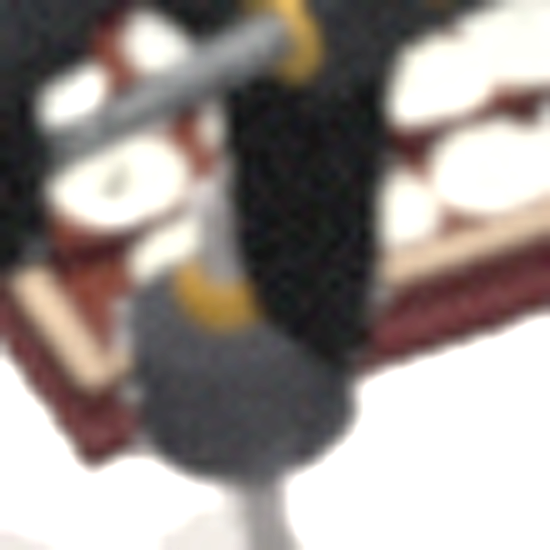

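```bash
python3 - <<'E'
from h import *;from cell import env
print(env.tips_ahead, env.state()['eef_pos'])
w=env.read_camera('wrist');print(w['pose'].round(2).tolist())
for p in([50,0,164],[69,0,186],[47,0,180]):print(proj(w,toworld(p)))
cv2.imwrite('pics/w1.png',cv2.convertScaleAbs(w['img'],alpha=1.5,beta=10))
E
```

```text
19.0 [505.10374892 388.64367308 182.74903406]
[[0.98, 0.18, 0.05, 489.45], [0.18, -0.94, -0.28, 468.77], [0.0, 0.29, -0.96, 357.75], [0.0, 0.0, 0.0, 1.0]]
[321.80815928 279.50589303]
[322.23259943 261.71159456]
[321.88163933 296.17729963]
```

View pics/w1.png

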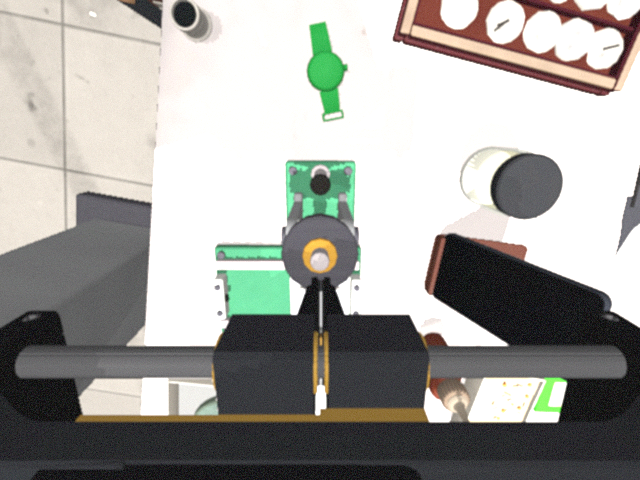

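The wrist view shows the finger pair at (320,285), right at the weight's front rim. The weight's centre is at (320,255), so y is aligned. There's no force yet, so the tips may be level with the rim. I'll back off, go lower and push again.

```bash
python3 -m crank '[[-8,0,0,0,0],[-16,0,0,0,0],[-16,0,6,0,0],[-16,0,12,0,0],[-12,0,12,0,0],[-8,0,12,0,0],[-5,0,12,0,0],[-2,0,12,0,0]]'; python3 -m crank '[[2,0,0,0,0],[4,0,0,0,0],[6,0,0,0,0]]';python3 -m crank '[[2,0,0,0,0],[4,0,0,0,0],[6,0,0,0,0]]'
python3 -c "
from h import *
from cell import env
go([60,0,184],1.75)
print([r[1] for r in redbar(env.read_camera('scene'))])"
```

```text
t: 3.6
eef_pos: [505.4, 386.7, 170.8]
tcp_rot: [-3.141, 0.001, 1.757]
ft_force: [-0.4, -4.0, -1.3]
opening: 0.004
grip_force: 1.7
t: 3.85
eef_pos: [504.4, 392.6, 171.1]
tcp_rot: [3.142, -0.0, 1.757]
ft_force: [-0.2, -3.3, -1.4]
opening: 0.003
grip_force: 1.4
t: 4.1
eef_pos: [503.4, 398.5, 171.2]
tcp_rot: [3.141, -0.0, 1.757]
ft_force: [0.6, -3.5, -1.3]
opening: 0.008
grip_force: 1.3
t 4.1 press [5.990e+01 1.000e-01 1.712e+02] F [ 0.6 -3.5 -1.3] shift [  0.1   0.1 -12.8] turn 0.4
[[395.8, 260.6], [366.3, 281.0]]
```

Contact: about 3.5 N, and the handle is rising (20 px in scene). I'll keep going along the arc.

```bash
python3 -m crank '[[3,0,1,0,0],[6,0,2,0,0],[9,0,3,0,0],[12,0,5,0,0],[15,0,7,0,0],[18,0,9,0,0]]'
python3 -c "
from h import *
from cell import env
go([60,0,184],1.75)
print([r[1] for r in redbar(env.read_camera('scene'))])"
```

```text
t: 4.65
eef_pos: [500.1, 416.5, 162.0]
tcp_rot: [3.141, -0.001, 1.757]
ft_force: [-0.5, -0.3, 3.1]
opening: 0.006
grip_force: 1.3
t 4.65 press [7.82e+01 1.00e-01 1.62e+02] F [-0.5 -0.3  3.1] shift [-18.2   0.  -22. ] turn 0.4
[[390.3, 236.8], [359.7, 256.9]]
```

```bash
cat >> h.py <<'E'
def angle(s):
    m=np.mean([r[1] for r in redbar(s)],0);a=np.linspace(0,1.45,146)
    e=[np.linalg.norm(proj(s,toworld([55-175*np.cos(t),0,95+175*np.sin(t)]))-m) for t in a]
    print('angle',a[np.argmin(e)],min(e),m)
E
python3 -c "
from h import *
from cell import env
angle(env.read_camera('scene'))"
```

```text
angle 0.54 0.5451649715261239 [374.55 245.3 ]
```

```bash
python3 -m crank '[[3,0,0,0,0],[6,0,0,0,0],[9,0,1,0,0],[12,0,2,0,0],[14,0,3,0,0]]'
python3 -c "
from h import *
from cell import env
go([60,0,184],1.75);angle(env.read_camera('scene'))"
```

```text
t: 5.17
eef_pos: [497.4, 430.2, 158.9]
tcp_rot: [3.142, -0.0, 1.757]
ft_force: [0.3, -0.8, 1.0]
opening: 0.002
grip_force: 0.3
t 5.17 press [ 92.1   0.4 158.9] F [ 0.3 -0.8  1. ] shift [-32.1   0.1 -25.1] turn 0.4
angle 0.6900000000000001 0.7249972708605945 [369.05 230.7 ]
```

The angle is now 0.69, right at the balance point. A little further, then wait.

```bash
python3 -m crank '[[3,0,0,0,0],[6,0,0,0,0],[8,0,1,0,0],[10,0,1,0,0],[10,0,1,0,0],[10,0,1,0,0],[10,0,1,0,0],[10,0,1,0,0],[10,0,1,0,0],[10,0,1,0,0]]'
python3 -c "
from h import *
from cell import env
go([60,0,184],1.75);angle(env.read_camera('scene'))"
```

```text
t: 6.05
eef_pos: [495.7, 439.5, 158.1]
tcp_rot: [3.142, -0.0, 1.756]
ft_force: [-0.2, 0.4, -0.7]
opening: 0.003
grip_force: 0.0
t 6.05 press [101.6   0.4 158.1] F [-0.2  0.4 -0.7] shift [-41.6   0.1 -25.9] turn 0.4
angle 0.92 0.5695078836208481 [356.7 207.4]
```

```bash
python3 -m crank '[[0,0,0,0,0],[0,0,-20,0,0],[0,0,-45,0,0],[0,0,-70,0,0],[0,0,-95,0,0],[0,0,-120,0,0],[0,0,-145,0,0],[0,0,-165,0,0],[0,0,-165,0,0]]'
python3 -m crank '[[0,0,0,0,0],[0,0,0,0,0],[0,0,0,0,0],[0,0,0,0,0],[0,0,0,0,0],[0,0,0,0,0],[0,0,0,0,0],[0,0,0,0,0]]'
python3 - <<'E'
from h import *
from cell import env
s=env.read_camera('scene')
go([-85,-35,330],1.75);angle(s)
cv2.imwrite('pics/u1.png',cv2.resize(s['img'][80:330,240:440],(480,600),interpolation=2))
E
```

```text
t: 6.85
eef_pos: [496.4, 440.1, 327.7]
tcp_rot: [3.136, -0.003, 1.757]
ft_force: [-0.3, -0.3, 0.4]
opening: 0.002
grip_force: 0.0
t: 7.52
eef_pos: [495.6, 439.5, 322.9]
tcp_rot: [-3.141, 0.0, 1.757]
ft_force: [0.5, 0.7, 0.7]
opening: 0.004
grip_force: 0.0
t 7.57 press [101.7   0.4 323. ] F [ 0.2 -0.2 -0.8] shift [-186.9   34.1   -7. ] turn 0.4
angle 1.42 1.0646813378896134 [323.55 165.  ]
```

View pics/u1.png

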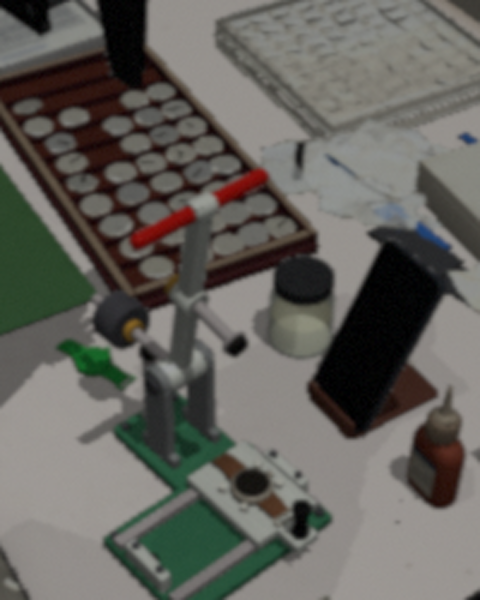

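The pad arm is up on its stop (angle about 1.40) and untouched. The watch is in the nest at crop (251,485). The black pin's head is at crop (301,508), which is full-image (365,292), at the front of the slide. Next I'll work out the pin position and the clearance to the glue bottle.

```bash
python3 - <<'E'
from h import *
from cell import env
import pickle
s=env.read_camera('scene');t=env.read_camera('top')
print('joints',env.state()['joints'].round(2))
print('pin guess',topress(onz(s,365.4,291.7,60)).round(1))
d=pickle.load(open('c0.pkl','rb'))
print('glue mid',topress(onz(d['top'],381,165,60)).round(0),topress(onz(d['scene'],421,275,50)).round(0))
p=toworld([-85,0,60]);
for n,c in(('s',s),('t',t)):
    u,v=proj(c,p).astype(int);g=c['img'][v-14:v+15,u-14:u+15].max(2);m=(g<70).astype(np.uint8)
    k,l,st,ce=cv2.connectedComponentsWithStats(m);i=1+np.argmax(st[1:,4]) if k>1 else 0
    print(n,(u,v),st[i],ce[i]+[u-14,v-14],topress(onz(c,*(ce[i]+[u-14,v-14]),48)).round(1))
E
```

```text
joints [0.63 0.47 1.3  0.   1.38 0.44]
pin guess [-84.    0.8  60. ]
glue mid [-100. -125.   60.] [-115. -108.   50.]
s (np.int64(366), np.int64(291)) [  9  12  14  16 129] [366.18604651 295.46511628] [-84.5  -1.4  48. ]
t (np.int64(388), np.int64(229)) [  0   0  29  29 567] [389.05996473 231.4973545 ] [-88.    1.8  48. ]
```

```bash
python3 -m crank '[[-25,3,0,0,0],[-60,7,0,0,0],[-95,11,0,0,0],[-130,15,0,0,0],[-160,19,0,0,0],[-189,23,0,0,0],[-189,23,0,0,0],[-189,23,0,0,0]]'
python3 - <<'E'
from h import *
from cell import env
s=env.read_camera('scene');w=env.read_camera('wrist')
go([-87,-22,200]);angle(s)
o,d=ray(s,240+235/2.4,80+345/2.4);k=-((o-O)@Y)/(d@Y);print('pad end',topress(o+k*d))
print('cam',topress(w['pose'][:3,3]),proj(s,w['pose'][:3,3]),'tcp px',proj(s,env.state()['eef_pos']))
a=s['img'][40:330,240:520]
cv2.imwrite('pics/v1.png',cv2.convertScaleAbs(cv2.resize(a,(579,600),interpolation=2),alpha=1.8,beta=15))
E
```

```text
t: 8.33
eef_pos: [553.6, 256.9, 323.2]
tcp_rot: [3.141, -0.0, 1.754]
ft_force: [0.7, 0.0, 0.7]
opening: 0.001
grip_force: 0.0
t 8.43 press [-86.7 -23.8 323.1] F [-0.1  0.1  0.2] shift [ -0.4  -1.8 123.1] turn 0
angle 1.45 19.29213588568074 [305.  175.1]
pad end [-8.83024271e+00 -2.40609359e-14  1.68812124e+02]
cam [ -5.77277958 -22.82989136 498.18784997] [352.36101955  21.41757711] tcp px [388.4042691  166.11190929]
```

View pics/v1.png

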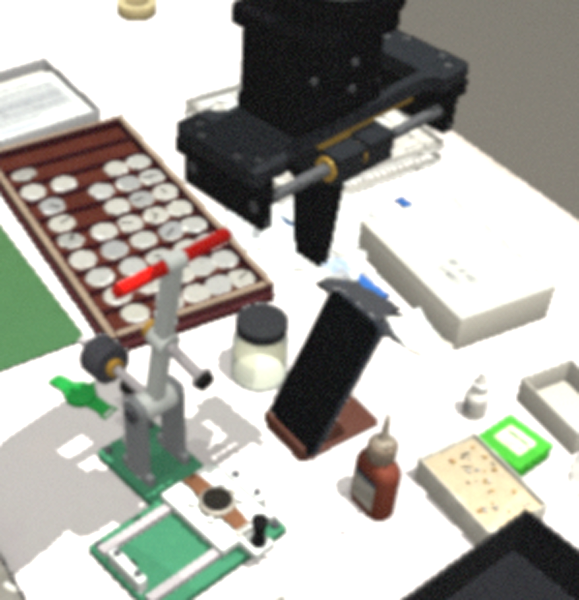

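The gripper is clear above the press, with no camera housing in the way. The pad end at crop (203,378) is x≈-9, well clear. The pin is at crop (259,530), the glue bottle at (380,475) and the phone stand's top at (360,295). A quick clearance check against the phone comes next.

```bash
python3 - <<'E'
from h import *
import pickle
d=pickle.load(open('c0.pkl','rb'));t,s=d['top'],d['scene']
for p in((347,187),(347,128),(310,128),(310,187)):
    print(p,[topress(onz(t,*p,z))[:2].round(0).tolist() for z in(0,120)])
# phone upper near corner (right top in scene): scene crop pixel
print('top right corner',tri(t,(347,128),s,(427,190)),topress(tri(t,(347,128),s,(427,190))))
print('glue tip',topress(tri(t,(380,156),s,(240+387/2.068,40+418/2.068))).round(0))
E
```

```text
(347, 187) [[-33.0, -111.0], [-21.0, -81.0]]
(347, 128) [[-60.0, -234.0], [-44.0, -188.0]]
(310, 128) [[15.0, -249.0], [22.0, -201.0]]
(310, 187) [[40.0, -126.0], [43.0, -94.0]]
top right corner [694.75807224 330.74607732 162.70432374] [ -40.84742217 -176.16102976  162.70432374]
glue tip [ -95. -132.  102.]
```

With no turn, everything clears: the glue tip is at y -132 and the phone top at y -176, against the body end at about -117. Descending beside the pin.

```bash
python3 -m crank '[[0,4,30,0,0],[0,4,65,0,0],[0,4,100,0,0],[0,4,135,0,0],[0,4,165,0,0],[0,4,195,0,0],[0,4,220,0,0],[0,4,240,0,0],[0,4,253,0,0],[0,4,253,0,0]]'; python3 -m crank '[[0,-3,0,0,0],[0,-6,0,0,0],[0,-9,0,0,0],[0,-12,0,0,0],[0,-15,0,0,0],[0,-18,0,0,0]]'
python3 - <<'E'
from h import *
from cell import env
go([-87,30,70]);s=env.read_camera('scene')
for p in([-85,0,60],[-85,10,60]):print(proj(s,toworld(p)))
E
```

```text
t: 9.27
eef_pos: [555.4, 259.7, 67.2]
tcp_rot: [-3.137, 0.001, 1.758]
ft_force: [0.3, -0.1, 0.3]
opening: 0.003
grip_force: 0.0
t: 9.77
eef_pos: [539.2, 255.5, 70.6]
tcp_rot: [3.141, -0.0, 1.757]
ft_force: [-0.3, -0.6, 0.4]
opening: 0.006
grip_force: 0.0
t 9.77 press [-87.2  -9.7  70.6] F [-0.3 -0.6  0.4] shift [  0.5 -39.7   0.6] turn 0
[366.1008828  291.81553977]
[361.86374701 294.76310286]
```

```bash
python3 -m crank '[[0,-2,0,0,0],[0,-4,0,0,0],[0,-6,0,0,0]]'
python3 - <<'E'
from h import *
from cell import env
go([-87,-24,58]);s=env.read_camera('scene')
g=s['img'][275:315,345:385].max(2);m=(g<60).astype(np.uint8)
k,l,st,ce=cv2.connectedComponentsWithStats(m)
for i in range(1,k):
    if st[i][4]>30:print(st[i]+[345,275,0,0,0],ce[i]+[345,275])
E
```

```text
t: 10.07
eef_pos: [533.4, 254.3, 70.1]
tcp_rot: [3.141, -0.0, 1.756]
ft_force: [0.2, -0.3, 0.9]
opening: 0.001
grip_force: 0.0
t 10.07 press [-87.3  -3.8  70.1] F [ 0.2 -0.3  0.9] shift [ 0.2 20.2 12.1] turn 0
[345 275  12  19 190] [349.80526316 283.69473684]
[360 275  19  29 310] [368.54193548 286.11612903]
```

There's no contact, so the tips are passing over the pin head. Back off, go lower and push again.

```bash
python3 -m crank '[[0,12,0,0,0],[0,21,0,0,0],[0,21,0,0,0],[0,21,5,0,0],[0,21,9,0,0],[0,21,13,0,0],[0,21,13,0,0]]'; python3 -m crank '[[0,-3,0,0,0],[0,-6,0,0,0],[0,-9,0,0,0],[0,-12,0,0,0],[0,-15,0,0,0],[0,-18,0,0,0],[0,-20,0,0,0],[0,-22,0,0,0]]'
python3 -c "
from h import *
go([-87,50,57])"
```

```text
t: 10.7
eef_pos: [553.3, 258.0, 55.9]
tcp_rot: [-3.14, 0.0, 1.757]
ft_force: [0.3, 0.5, -0.0]
opening: 0.002
grip_force: 0.0
t: 11.37
eef_pos: [532.8, 254.3, 57.4]
tcp_rot: [3.14, -0.0, 1.757]
ft_force: [1.8, 0.4, 2.7]
opening: 0.008
grip_force: 1.1
t 11.37 press [-87.3  -3.1  57.4] F [1.8 0.4 2.7] shift [  0.6 -53.1   0.3] turn 0
```

```bash
python3 -m crank '[[0,10,0,0,0],[0,19,0,0,0],[0,19,0,0,0],[0,19,4,0,0],[0,19,5,0,0],[0,19,5,0,0]]'; python3 -m crank '[[0,-3,0,0,0],[0,-6,0,0,0],[0,-9,0,0,0],[0,-12,0,0,0],[0,-15,0,0,0],[0,-18,0,0,0],[0,-21,0,0,0],[0,-24,0,0,0]]'
python3 -c "
from h import *
go([-87,50,57])"
```

```text
t: 11.87
eef_pos: [550.7, 257.5, 51.3]
tcp_rot: [-3.14, 0.0, 1.757]
ft_force: [0.1, 0.3, 0.5]
opening: 0.002
grip_force: 0.0
t: 12.53
eef_pos: [527.4, 253.3, 52.1]
tcp_rot: [3.141, -0.0, 1.757]
ft_force: [1.0, 1.0, -0.6]
opening: 0.006
grip_force: 0.9
t 12.53 press [-87.3   2.3  52.1] F [ 1.   1.  -0.6] shift [  0.6 -47.7  -4.9] turn 0
```

Now it's a clean side push (about 1.5 N, no vertical force). Continuing.

```bash
python3 -m crank '[[0,-4,0,0,0],[0,-8,0,0,0],[0,-12,0,0,0],[0,-16,0,0,0],[0,-20,0,0,0],[0,-24,0,0,0],[0,-28,0,0,0],[0,-32,0,0,0],[0,-35,0,0,0],[0,-38,0,0,0]]'
python3 - <<'E'
from h import *
from cell import env
go([-87,50,52]);s=env.read_camera('scene');angle(s)
g=s['img'][290:345,320:385].max(2);m=(g<60).astype(np.uint8)
k,l,st,ce=cv2.connectedComponentsWithStats(m)
for i in range(1,k):
    if st[i][4]>20:print(st[i]+[320,290,0,0,0],ce[i]+[320,290])
for y in(40,50,60):print(y,'pin mid',proj(s,toworld([-85,y,48])),'watch',proj(s,toworld([-30,y,38])))
E
```

```text
t: 13.37
eef_pos: [489.9, 246.2, 52.1]
tcp_rot: [3.142, -0.0, 1.757]
ft_force: [1.4, 1.5, -0.5]
opening: 0.005
grip_force: 0.9
t 13.37 press [-87.5  40.4  52.1] F [ 1.4  1.5 -0.5] shift [ 0.6 -9.6  0.1] turn 0
angle 0.0 nan nan
[320 290  26  26 352] [327.26704545 300.625     ]
[338 290  25  30 389] [348.96915167 303.37789203]
40 pin mid [348.74645614 307.98256085] watch [328.22800008 292.33695571]
50 pin mid [344.38508284 311.03635397] watch [323.94616892 295.19570601]
60 pin mid [339.98131357 314.11983234] watch [319.62439108 298.08112657]
  return _methods._mean(a, axis=axis, dtype=dtype,
  ret = ret.dtype.type(ret / rcount)
```

```bash
python3 -m crank '[[0,-2,0,0,0],[0,-4,0,0,0],[0,-6,0,0,0],[0,-8,0,0,0]]'; python3 -m crank '[[0,-1,0,0,0],[0,-2,0,0,0],[0,-3,0,0,0]]'
```

```text
t: 13.75
eef_pos: [482.3, 244.7, 52.0]
tcp_rot: [3.141, -0.0, 1.757]
ft_force: [1.1, 0.9, 0.0]
opening: 0.005
grip_force: 0.9
t: 14.0
eef_pos: [481.6, 244.7, 52.4]
tcp_rot: [3.136, -0.001, 1.757]
ft_force: [12.0, 2.7, -4.7]
opening: 0.004
grip_force: 6.6
```

```bash
python3 -m crank '[[0,-1,0,0,0],[0,-2,0,0,0]]'; python3 -c "
from h import *
go([-87,50,52])"
```

```text
t: 14.17
eef_pos: [481.3, 244.7, 52.6]
tcp_rot: [3.133, -0.001, 1.756]
ft_force: [19.5, 3.6, -9.9]
opening: 0.005
grip_force: 9.9
t 14.17 press [-87.5  49.2  52.6] F [19.5  3.6 -9.9] shift [ 0.5 -0.8  0.6] turn 0
```

The near end stop is reached (the force rises with no further travel). Backing off and going up.

```bash
python3 -m crank '[[0,4,0,0,0],[0,10,0,0,0],[0,20,0,0,0],[0,24,0,0,0],[0,24,-15,0,0],[0,24,-40,0,0],[0,24,-70,0,0],[0,24,-100,0,0],[-10,24,-135,0,0],[-20,24,-170,0,0]]'
python3 -m crank '[[-20,0,-30,0,0],[-50,0,-50,0,0],[-85,0,-50,0,0],[-120,0,-50,0,0],[-150,0,-50,0,0],[-150,0,-50,0,0],[-150,0,-50,0,0]]'
python3 - <<'E'
from h import *
from cell import env
go([-87,50,52]);s=env.read_camera('scene');angle(s)
g=s['img'][290:345,310:385].max(2);m=(g<60).astype(np.uint8)
k,l,st,ce=cv2.connectedComponentsWithStats(m)
for i in range(1,k):
    if st[i][4]>15:print(st[i]+[310,290,0,0,0],ce[i]+[310,290],topress(onz(s,*(ce[i]+[310,290]),38)).round(),topress(onz(s,*(ce[i]+[310,290]),48)).round())
import pickle
d=pickle.load(open('c0.pkl','rb'))['scene']['img']
for n,(x0,y0,x1,y1) in dict(glue=(408,238,436,292),jar=(350,185,382,230),loupe=(213,230,232,252)).items():print(n,cv2.absdiff(d[y0:y1,x0:x1],s['img'][y0:y1,x0:x1]).mean().round(1))
E
```

```text
t: 15.0
eef_pos: [504.3, 228.5, 223.4]
tcp_rot: [-3.14, 0.0, 1.757]
ft_force: [-0.1, 0.3, -0.3]
opening: 0.005
grip_force: 0.0
t: 15.58
eef_pos: [532.6, 79.9, 271.9]
tcp_rot: [-3.141, -0.0, 1.754]
ft_force: [0.6, 1.2, 0.1]
opening: 0.005
grip_force: 0.0
t 15.58 press [-258.8   28.   271.9] F [0.6 1.2 0.1] shift [171.9 -21.1 220. ] turn 0
angle 1.41 0.5366482529903633 [323.7  165.85]
[312 292  15  12 144] [319.14583333 297.48611111] [-28.  60.  38.] [-34.  65.  48.]
[336 307   9  16 109] [339.50458716 314.01834862] [-79.  56.  38.] [-84.  60.  48.]
[348 306  17  12  18] [355.83333333 311.5       ] [-93.  31.  38.] [-98.  36.  48.]
glue 50.4
jar 25.6
loupe 40.0
```

The pin is at y = 60, the watch dial at press (-28, 60), centred on the nest, and the arm at about 1.40. Forces are zero and the bystanders were never approached, so I'm handing it in.

```bash
python3 -c "
from cell import env
print(env.job_done())"
```

```text
the job is handed in; nothing more can be done
None
```

The job is handed in, though no verdict came back: my last readings had the pad arm at about 1.41 rad (its stop is 1.40), the slide at its near end stop, the watch dial over the nest's middle and the robot clear; I didn't confirm the bystanders by camera (a rough before/after comparison was inconclusive), but no unexpected contact force showed up.

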